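# Line up the wing stud and hold the gearbox cover down on its seal

### The arm

A 7-joint arm with a two-finger parallel gripper is mounted at the origin on the work surface. World frame = base frame: x ahead of the robot, y to its left, z up, the work surface at z = 0. Lengths are in m, angles in rad, forces in N, time in s.
With the tool pointing down it reaches from about 0.425 to 0.925 m from the base axis. Payload 6.8 kg.
Tool frame: the origin (TCP) lies midway between the tips of the shut fingers; the grasp point (between the pads) lies 19 mm behind it; z points along the fingers, y is the direction in which the jaws open and shut (so a half turn about z gives the same grasp; the last joint's range is limited). The gripper opens to 85 mm and grips with 20 to 120 N. Pads are 22 mm wide; open, the fingers measure 114 mm over their backs; the gripper's body (76 mm by 85 mm) begins 54 mm behind the grasp point. The pads swing forward as they close: fully open they stand 13 mm farther back than shut.
Start: joints at [1.044, 0.477, 0.022, 1.555, -0.011, 1.109, -0.083], TCP at [0.275, -0.617, 0.231] pointing down, gripper open.
Joint ranges: [-2.96, 2.96], [-0.34, 2.1], [-1.41, 1.46], [0.24, 2.44], [-1.37, 4.51], [0.17, 1.92], [-2.96, 2.96]. Speed limits (rad/s): [2.39, 2.39, 3.14, 3.14, 3.14, 3.14, 3.14].

### API

Orientations are given as a unit quaternion [w, x, y, z].
In Python, from station import * gives the robot as it stands. The module is installed in compiled form; this text tells all that it offers.
- The arm moves only by the tool jog_arm, never from a script. Its arguments are lists of equal length, an entry for each row: "dp": the shift along the tool's x, y, z in units of 25 mm (1.0 is 25 mm), a list of three; "angular": the turn, a rotation vector about the tool's x, y, z in units of 5 degrees (1.0 is 5 degrees), a list of three; "claw": the finger opening in mm, from 0 to 85.4. A call has exactly 5 rows; each row is the pose to reach, as a shift and turn from the pose commanded when the call began, along the tool's axes at that moment; what a row does not reach only later rows make up. A row lasts 1/10 s, in which the tool goes at most 50 mm and 8.59 degrees, less where a joint would pass 70% of its speed; a pose out of reach is approached as far as the arm can. A call with a gripper value outside its range is refused whole. The fingers move at their own pace and stop on an object; "grip_force" is the grip in N (left out, the last holds). Time passes only in rows, so rows that repeat a pose let the fingers close, or fill a call up. It gives the time, the measured TCP pose, the force and the opening at its end, in the units of the state.
- get_obs(): the state, without advancing time (a new reading comes with each control period).
- read_camera(name): name is "scene" or "top" or "wrist"; returns a dict with "pixels" (384x512x3 uint8, blue, green, red), "camera_matrix" (3x3 intrinsics, pixels), "rvec" (rotation vector, rad) and "tvec" (3), from world to camera coordinates, as OpenCV has them. Camera axes: x right, y down, z forward; pixel columns grow to the right and rows downward; lengths in m; the calibration is good to about 2 mm. A picture is of the moment at which its call begins. There is no depth.
- hand_in(): hands the job in, once; it reports no verdict.
The state is a dict: "t": time; "q": joint angles; "joint_vel": joint speeds; "joint_torque": joint torques, N m; "eef_pos": TCP position; "tool_rot": TCP orientation; "contact_force": force on the tool from outside, world axes, zero at the start; "torque": the same for the moment, N m; "gripper_width": opening from 0.0 (shut) to 1.0 (fully open).
Only numpy, scipy, OpenCV 4.12 (cv2) and the standard library are available. Lean on these libraries where they do the work, as an engineer would, in place of code of your own. Each camera call takes 0.05 s, during which the arm holds its last target.

### The job

Close the open gearbox: first turn the quarter-turn wing stud on its rim until the slot in its head lines up with the two marks beside it, then take the inspection cover by its bow handle, lift it up and off the two hooks of the stand, and lower it over the stud and the locating pin, slot end on the stud. Press it down against the rubber seal until it lies flush on the metal rim all round, and finish while still holding it pressed down by the handle, so that the fitter can lock the stud. Leave the other things on the bench where they are.

Things in the scene. Friction and masses are not known exactly. Their poses are not given: they have to be found in the camera images.
- gearbox: open gearbox, fixed: blue-green cast housing 190 (x) x 250 mm (y), left or right of the robot's centre line, turned up to 0.25 rad. Origin: centre of its underside on the bench, z up. On top a bright flat metal rim, 136 x 216 mm, 120 mm above the bench, with a 70 x 116 mm opening. On the rim stand the wing stud (82 mm from the centre towards +y) and the locating pin (82 mm towards -y).
- rim (a point): centre of the gearbox's rim, at the height of its flat upper face; axes as the gearbox's. The fitted cover's origin and axes coincide with it.
- pin_foot (a point): foot, on the rim, of the fixed round steel locating pin: 9 mm thick, from half height tapering to 4 mm, 22 mm high
- stud (a joint): turn of the quarter-turn wing stud, rad, counter-clockwise from above: 0 = wing and slot along the gearbox's x, in line with the two dark marks on the rim on either side (stop just beyond, at -0.03); 1.57 = across, locked. Starts at 0.8 to 1.5, so it is turned clockwise. Friction 0.04 N m; stays where it is left.
- stud_head (a point): on the turning axis of the stud, 17 mm above the rim; x along the wing, turning with it. The wing is an upright steel bar with rounded ends, 30 mm long, 9 mm thick, from 7 to 27 mm above the rim on a thin neck, with a screwdriver slot along its top. It passes the cover's slot only when in line with the marks.
- seal (a joint): how far the sprung black rubber seal round the opening is pressed in, m: 0 = free, top 5 mm above the rim (90 x 136 mm outside); 0.005 = level with the rim. Spring 2.5 N per mm: the cover's weight presses it in 1 to 2 mm; flush takes 12.5 N, so about 9 N from the robot besides the weight; push with 10 to 20 N.
- hooks (a point): on the fixed dark steel stand: midway between its two hooks, on top of their level part, 159 mm above the bench. Hooks: 8 mm rods along the stand's x, 84 mm apart (y = +42, -42 mm), from a cross bar 80 mm behind (+x, top 165 mm above the bench); 26 mm in front of this point (-x) their tips turn up, to 177 mm above the bench.
- cover: inspection cover, loose, 0.3 to 0.5 kg: aluminium plate 120 (x) x 200 (y) x 5 mm, dark bow handle on top. Origin: centre of the underside, z up. Slot 34 (x) x 18 mm (y) for the stud 82 mm from the centre towards +y; round 14 mm hole for the pin 82 mm towards -y. Hangs level, handle on both hooks, within 6 mm of point hooks, turned as the stand is (up to 0.25 rad).
- handle (a point): centre of the cover's handle bar, 55 mm above the plate's underside. The bar runs along the cover's y, is 10 mm thick (x), 12 mm high, 120 mm between its posts; 44 mm are free between it and the plate.
- bearing: bystander: ball bearing, a steel ring 62 mm across and 16 mm high, lying flat; origin at its underside
- bush: bystander: flanged brass bush 52 mm across and 45 mm high, standing; origin at its underside
- spanner: bystander: steel open-ended spanner 190 mm long, lying; origin at its middle
- coupling: bystander: steel coupling half, flange 68 mm across, 34 mm high; origin at its underside
- sprayer: bystander: white spray bottle with a blue-green trigger head, 76 mm across, 210 mm high; origin at its underside
- pot: bystander: steel pot 72 mm across, 85 mm high, with pens up to 155 mm high; origin at its underside
- tube: bystander: dark steel tube 48 mm across, 110 mm high, standing; origin at its underside
There are look-alikes about, which are no part of the job. What is shaped like the cover but purple or red is not meant.

How it is judged:
On the way, in this order (a step that is already met when the one before it is completed fails the run):
1. the stud's wing and slot are turned in line with the two marks (within 0.2 rad) (value of joint stud below 0.2 rad), for 0.2 s.
2. the cover, in the gripper, is lifted off both hooks, higher than their tips (z of handle in the frame of hooks above 0.024 m and contact force between cover and stand below 0.1 N and contact force between the fingers and cover above 1 N), for 0.1 s.
3. the cover is over the stud and the pin, down on the seal (distance between cover and rim below 0.012 m and contact force between cover and gearbox above 1 N), for 0.05 s.
At the end, for the whole second after the job is handed in: Gripper still on the cover (over 3 N), cover pressed on the gearbox with over 9 N: within 7 mm and 0.09 rad of its fitted place, level (0.02 rad), underside within 1.5 mm of the rim, seal pressed in over 3.5 mm, at rest; stud within 0.25 rad of its marks (value of joint stud below 0.25 rad and x of cover in the frame of rim between -0.007 and 0.007 m and y of cover in the frame of rim between -0.007 and 0.007 m and z of cover in the frame of rim between -0.0015 and 0.0015 m and angle between the x axis of cover and the x axis of rim, either way round below 0.09 rad and angle between cover's own z axis and vertical below 0.02 rad and value of joint seal above 0.0035 m and contact force between cover and gearbox above 9 N and contact force between the fingers and cover above 3 N and linear speed of cover below 0.02 m/s); the arm keeps its last pose, push and grip.
It fails at once if another thing on the bench (bearing, bush, spanner, coupling, spray bottle, pot or tube) is shifted more than 30 mm (distance of any of bearing, bush, spanner, coupling, sprayer, pot, tube from where it was at the start of the episode above 0.03 m).
It also fails if it takes over 53 s, if anything falls off the work surface, if the arm or the gripper's body presses on something with over 40 N, if the wrist force passes 120 N, or if a joint passes its speed limit or range.

## Working session

There is one attempt and no reset: what is moved stays moved. The work goes in short steps, Python scripts to look and compute and a tool call to move; the robot and the scene stay as the last step left them, time stands still between calls to the robot, and variables do not carry over. Pictures are saved under pics/ and viewed, and the job is handed in when it is done.

Besides the shell and the picture viewer there is one more tool, called after "Emit:" by a JSON object that holds its "api" and its "payload". jog_arm: Moves the arm, as the interface text tells. Its arguments: {"type":"object","properties":{"dp":{"type":"array","items":{"type":"array","items":{"type":"number"}}},"angular":{"type":"array","items":{"type":"array","items":{"type":"number"}}},"claw":{"type":"array","items":{"type":"number"}},"grip_force":{"type":"number"}},"required":["dp","angular","claw"]}

```bash
mkdir -p pics; ls; cat > h.py <<'E'
from station import *
import numpy as np, cv2
from scipy.spatial.transform import Rotation as R
def cam(n,save=None):
    c=read_camera(n); 
    c['pixels']=np.array(c['pixels']);c['K']=np.array(c['camera_matrix'],float);c['R']=cv2.Rodrigues(np.array(c['rvec'],float))[0];c['t']=np.array(c['tvec'],float).ravel()
    if save: cv2.imwrite(save,c['pixels']); np.savez(save.replace('.png','.npz'),px=c['pixels'],K=c['K'],R=c['R'],t=c['t'])
    return c
def load(f):
    z=np.load(f); return dict(pixels=z['px'],K=z['K'],R=z['R'],t=z['t'])
def ray(c,u,v):
    d=c['R'].T@np.linalg.inv(c['K'])@np.array([u,v,1.]); o=-c['R'].T@c['t']; return o,d
def onz(c,u,v,z):
    o,d=ray(c,u,v); return o+d*(z-o[2])/d[2]
def proj(c,p):
    q=c['K']@(c['R']@np.array(p,float)+c['t']); return q[:2]/q[2]
def st():
    o=get_obs(); print('t',o['t'],'tcp',np.round(o['eef_pos'],4),'rot',np.round(o['tool_rot'],4),'F',np.round(o['contact_force'],2),'w',o['gripper_width']); return o
def crop(c,x0,x1,y0,y1,s,f):
    cv2.imwrite(f,cv2.resize(c['pixels'][y0:y1,x0:x1],None,fx=s,fy=s,interpolation=cv2.INTER_CUBIC))
E
python3 - <<'E'
from h import *
o=st();print(R.from_quat(np.array(o['tool_rot'])[[1,2,3,0]]).as_matrix().round(3))
for n in('scene','top','wrist'):
    c=cam(n,f'pics/{n}0.png');print(n,(-c['R'].T@c['t']).round(3))
E
```

```text
pics
t 0.0 tcp [ 0.2742 -0.6162  0.2303] rot [-9.000e-04  9.782e-01  2.079e-01 -3.000e-04] F [-0.4   0.29  0.39] w 1.001111687077513
[[ 0.914  0.407 -0.001]
 [ 0.407 -0.914  0.002]
 [-0.    -0.002 -1.   ]]
scene [ 1.608 -0.25   0.807]
top [ 0.43  -0.109  1.129]
wrist [ 0.346 -0.583  0.372]
```

View pics/scene0.png

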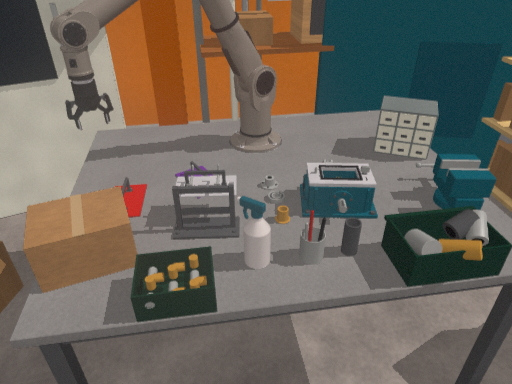

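View pics/top0.png

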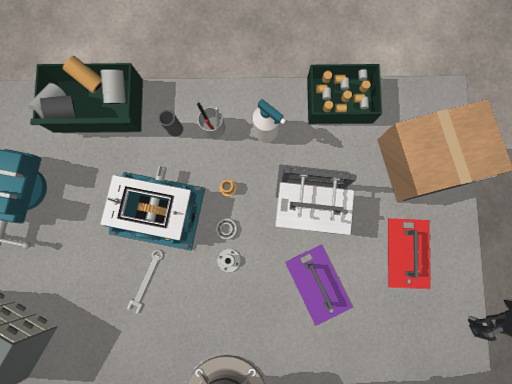

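View pics/wrist0.png

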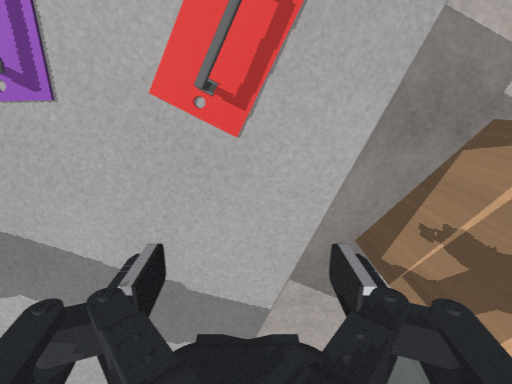

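Candidates for the cover: white-grey plate hanging on the stand at top px (315,205); purple plate (318,285) and red plate (409,253), both excluded by colour. The gearbox is at (152,207). The blue-green machine at (15,190) is not the gearbox. I'll check this in close crops.

```bash
python3 - <<'E'
from h import *
c=load('pics/top0.npz')
crop(c,95,210,155,255,6,'pics/c1.png');crop(c,265,365,155,245,7,'pics/c2.png')
c=load('pics/scene0.npz')
crop(c,290,390,150,220,7,'pics/c3.png');crop(c,165,250,155,240,7,'pics/c4.png')
E
```

```text
(no output)
```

View pics/c1.png

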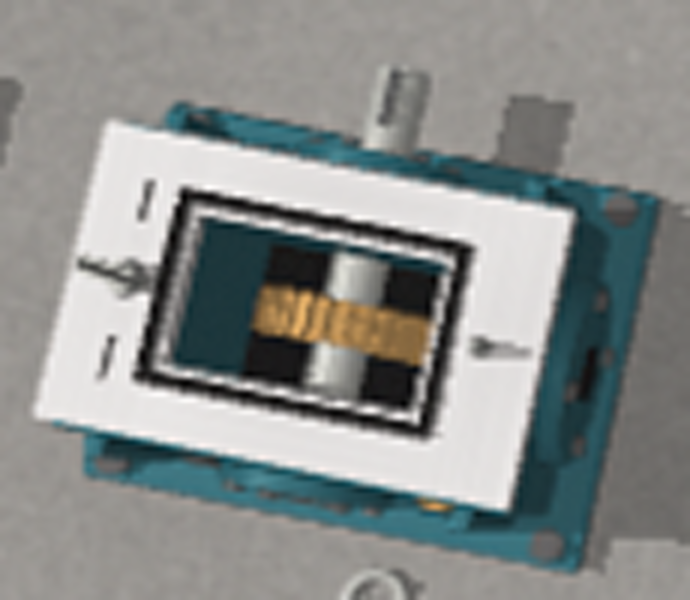

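View pics/c2.png

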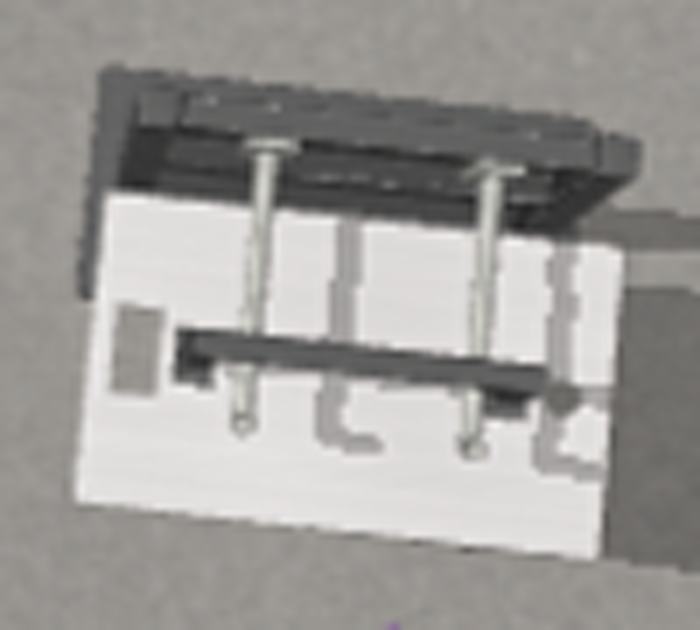

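View pics/c3.png

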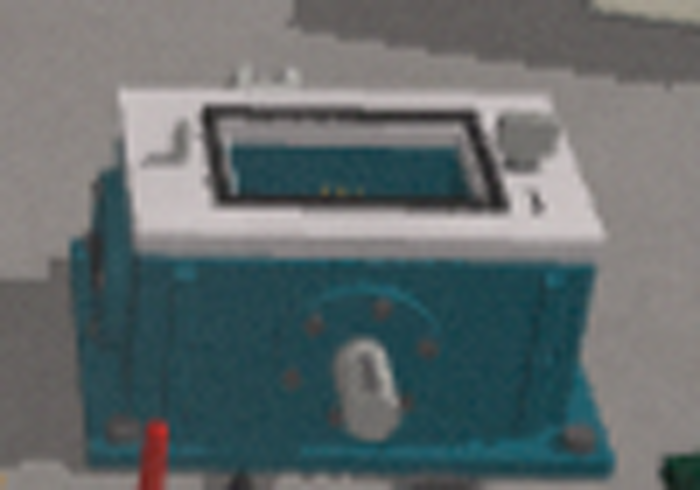

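View pics/c4.png

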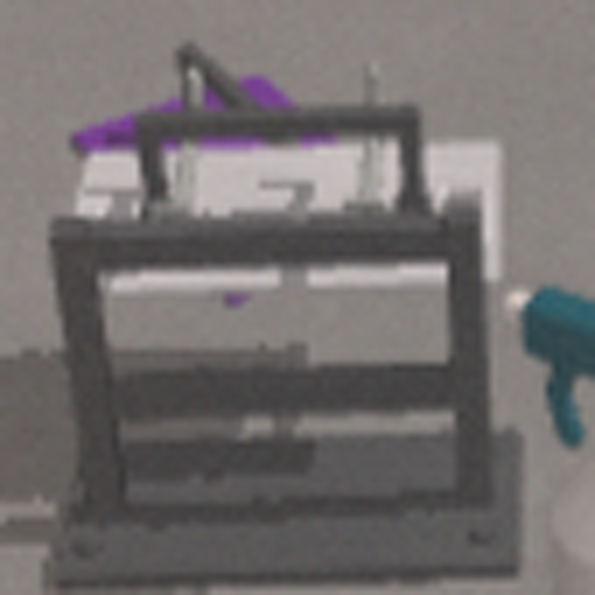

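```bash
python3 - <<'E'
from h import *
c=load('pics/top0.npz');im=c['pixels']
def quad(x0,x1,y0,y1,z):
    m=np.zeros(im.shape[:2],np.uint8);m[y0:y1,x0:x1]=(im[y0:y1,x0:x1].min(2)>190)*255
    cs,_=cv2.findContours(m,cv2.RETR_EXTERNAL,cv2.CHAIN_APPROX_NONE);k=cv2.convexHull(max(cs,key=cv2.contourArea))
    P=np.array([onz(c,u,v,z)[:2] for u,v in k[:,0]],np.float32)
    r=cv2.minAreaRect(P);print('rect',r);return r
quad(95,210,155,255,.12)
quad(265,365,185,245,.115)
cr=[onz(c,95+u/6,155+v/6,.12) for u,v in((107,122),(577,208),(513,512),(37,417))]
print(np.round(cr,4),np.mean(cr,0))
for n,(u,v) in dict(m1=(147,200),m2=(107,357)).items(): print(n,onz(c,95+u/6,155+v/6,.12).round(4))
print('pinfoot?',onz(c,95+480/6,155+347/6,.12).round(4))
# wing points at top z=.147
for u,v in((80,263),(152,278)): print('wing',onz(c,95+u/6,155+v/6,.147).round(4))
f=lambda u,v,z:onz(c,265+u/7,155+v/7,z).round(4)
print('bar',f(185,343,.171),f(550,378,.171))
print('plate',f(105,195,.115),f(622,248,.115),f(600,558,.115),f(77,502,.115))
print('hooktips',f(242,420,.177),f(472,446,.177),'rods',f(262,150,.159),f(490,170,.159))
s=load('pics/scene0.npz')
print('scene stud px->',[onz(s,290+u/7,150+v/7,.137).round(4) for u,v in((500,140),(557,140))], 'pin top',onz(s,290+182/7,150+122/7,.142), 'foot', onz(s,290+178/7,150+160/7,.12))
E
```

```text
rect ((0.5297198295593262, 0.20760345458984375), (0.21611492335796356, 0.13590940833091736), 78.48825073242188)
rect ((0.5221517086029053, -0.24683842062950134), (0.19991238415241241, 0.11774756014347076), 83.22481536865234)
[[0.616  0.2985 0.12  ]
 [0.5749 0.0846 0.12  ]
 [0.4393 0.1107 0.12  ]
 [0.4829 0.3239 0.12  ]] [0.5282631  0.20440488 0.12      ]
m1 [0.5802 0.2788 0.12  ]
m2 [0.5094 0.2938 0.12  ]
pinfoot? [0.5125 0.1269 0.12  ]
wing [0.5485 0.2967 0.147 ]
wing [0.5417 0.2648 0.147 ]
bar [ 0.5285 -0.1814  0.171 ] [ 0.5146 -0.3135  0.171 ]
plate [ 0.5922 -0.1557  0.115 ] [ 0.5697 -0.355   0.115 ] [ 0.4508 -0.3419  0.115 ] [ 0.4736 -0.1433  0.115 ]
hooktips [ 0.4998 -0.2009  0.177 ] [ 0.4898 -0.2833  0.177 ] rods [ 0.6016 -0.2122  0.159 ] [ 0.5933 -0.2966  0.159 ]
scene stud px-> [array([0.553 , 0.2727, 0.137 ]), array([0.5575, 0.2994, 0.137 ])] pin top [0.51919213 0.12550336 0.142     ] foot [0.51806902 0.12564496 0.12      ]
```

```bash
cat >> h.py <<'E'
def plan(p,yaw=None):
    o=st();q=np.array(o['tool_rot']);M=R.from_quat(q[[1,2,3,0]]).as_matrix()
    d=M.T@(np.array(p)-np.array(o['eef_pos']))/.025
    cur=np.arctan2(M[1,0],M[0,0]);yaw=cur if yaw is None else np.radians(yaw)
    T=np.column_stack([[np.cos(yaw),np.sin(yaw),0],[np.sin(yaw),-np.cos(yaw),0],[0,0,-1]])
    a=np.degrees(R.from_matrix(M.T@T).as_rotvec())/5
    print('curyaw',np.degrees(cur).round(2),'dp',d.round(3),'len mm',np.linalg.norm(d)*25,'ang',a.round(3),'rows>=',max(np.linalg.norm(d)/2,np.linalg.norm(a)*5/8.59))
E
python3 - <<'E'
from h import *
plan((0.47,-0.15,0.29),50)
E
```

```text
t 0.15 tcp [ 0.2743 -0.6163  0.2306] rot [-7.000e-04  9.782e-01  2.078e-01 -2.000e-04] F [ 0.27 -0.07  0.09] w 1.0024230882206742
curyaw 23.99 dp [ 14.736 -13.859  -2.36 ] len mm 509.1655703174444 ang [-1.600e-02 -2.000e-03 -5.201e+00] rows>= 10.183311406348889
```

Emit:
{"api": "jog_arm", "payload": {"dp": [[0.8, -0.8, -1.0], [2.2, -2.1, -1.8], [3.6, -3.5, -2.4], [5.0, -4.8, -2.4], [6.4, -6.1, -2.4]], "angular": [[0, 0, -0.4], [0, 0, -1], [0, 0, -1.6], [0, 0, -2.1], [0, 0, -2.6]], "claw": [85, 85, 85, 85, 85]}}

```text
t: 0.65
eef_pos: [0.3593, -0.4105, 0.2919]
tool_rot: [0.001, 0.948, 0.318, 0.0]
contact_force: [0.8, -0.7, -0.1]
gripper_width: 0.99
```

```bash
python3 - <<'E'
from h import *
plan((0.50,0.05,0.29),78)
E
```

```text
t 0.65 tcp [ 0.3593 -0.4105  0.2919] rot [6.000e-04 9.481e-01 3.180e-01 3.000e-04] F [ 0.77 -0.69 -0.12] w 0.9902847735861294
curyaw 37.09 dp [ 15.598 -11.301   0.065] len mm 481.52914231844255 ang [ 1.400e-02  3.000e-03 -8.182e+00] rows>= 9.630582846368851
```

Emit:
{"api": "jog_arm", "payload": {"dp": [[1.5, -1.1, 0], [3.0, -2.2, 0], [4.5, -3.3, 0], [6.0, -4.4, 0], [7.5, -5.5, 0]], "angular": [[0, 0, -0.8], [0, 0, -1.6], [0, 0, -2.4], [0, 0, -3.2], [0, 0, -4]], "claw": [85, 85, 85, 85, 85]}}

```text
t: 1.15
eef_pos: [0.4257, -0.1878, 0.2913]
tool_rot: [0.0, 0.878, 0.478, -0.0]
contact_force: [1.0, 0.1, 0.9]
gripper_width: 0.998
```

```bash
python3 - <<'E'
from h import *
plan((0.53,0.19,0.30),78)
E
```

```text
t 1.15 tcp [ 0.4257 -0.1878  0.2913] rot [ 1.000e-04  8.782e-01  4.783e-01 -1.000e-04] F [1.02 0.15 0.89] w 0.9981697098520201
curyaw 57.15 dp [14.959 -4.692 -0.353] len mm 392.0349097556808 ang [ 2.00e-03  3.00e-03 -4.17e+00] rows>= 7.8406981951136165
```

Emit:
{"api": "jog_arm", "payload": {"dp": [[1.9, -0.6, 0], [3.8, -1.2, 0], [5.7, -1.8, 0], [7.6, -2.4, 0], [9.5, -3.0, 0]], "angular": [[0, 0, -0.8], [0, 0, -1.6], [0, 0, -2.4], [0, 0, -3.2], [0, 0, -4.1]], "claw": [85, 85, 85, 85, 85]}}

```text
t: 1.65
eef_pos: [0.4922, 0.0522, 0.2914]
tool_rot: [0.0, 0.779, 0.627, 0.0]
contact_force: [0.7, -0.4, 0.2]
gripper_width: 0.993
```

```bash
python3 - <<'E'
from h import *
plan((0.53,0.19,0.30),78)
E
```

```text
t 1.65 tcp [0.4922 0.0522 0.2914] rot [2.000e-04 7.791e-01 6.269e-01 0.000e+00] F [ 0.68 -0.35  0.22] w 0.9928219474387475
curyaw 77.64 dp [ 5.709  0.298 -0.346] len mm 143.1769176496648 ang [ 0.005  0.003 -0.072] rows>= 2.863538352993296
```

Emit:
{"api": "jog_arm", "payload": {"dp": [[1.9, 0.1, 0], [3.8, 0.2, 0], [5.4, 0.3, 0], [5.7, 0.3, 0], [5.7, 0.3, 0]], "angular": [[0, 0, 0], [0, 0, 0], [0, 0, 0], [0, 0, 0], [0, 0, 0]], "claw": [85, 85, 60, 50, 45]}}

```text
t: 2.15
eef_pos: [0.5299, 0.1895, 0.2909]
tool_rot: [-0.001, 0.779, 0.627, -0.0]
contact_force: [-0.0, -0.2, -0.8]
gripper_width: 0.533
```

```bash
python3 - <<'E'
from h import *
st();cam('wrist','pics/w1.png')
E
```

```text
t 2.15 tcp [0.5299 0.1895 0.2909] rot [-5.000e-04  7.789e-01  6.271e-01 -2.000e-04] F [-0.01 -0.16 -0.78] w 0.5334162900484025
```

View pics/w1.png

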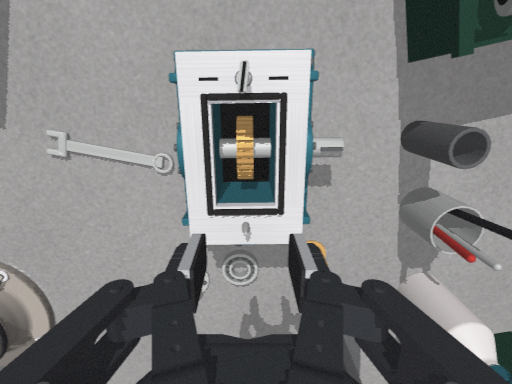

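The wrist view shows the rim with marks at (208,79) and (279,78), the wing stud at (243,76) pointing nearly across, and the pin at (246,230).

```bash
python3 - <<'E'
from h import *
c=load('pics/w1.npz');crop(c,165,325,40,255,3.2,'pics/c5.png');crop(c,190,300,50,105,7,'pics/c6.png')
im=c['pixels'];m=np.zeros(im.shape[:2],np.uint8);m[45:246,165:325]=(im[45:246,165:325].min(2)>200)*255
cs,_=cv2.findContours(m,cv2.RETR_EXTERNAL,cv2.CHAIN_APPROX_NONE);k=cv2.convexHull(max(cs,key=cv2.contourArea))
print(cv2.minAreaRect(np.array([onz(c,u,v,.12)[:2] for u,v in k[:,0]],np.float32)))
for u,v in((208,79),(279,78)):print(onz(c,u,v,.12))
E
```

```text
((0.5298351049423218, 0.20721274614334106), (0.21475787460803986, 0.13538749516010284), 78.46862030029297)
[0.51103362 0.29415818 0.12      ]
[0.58214111 0.27953505 0.12      ]
```

View pics/c5.png

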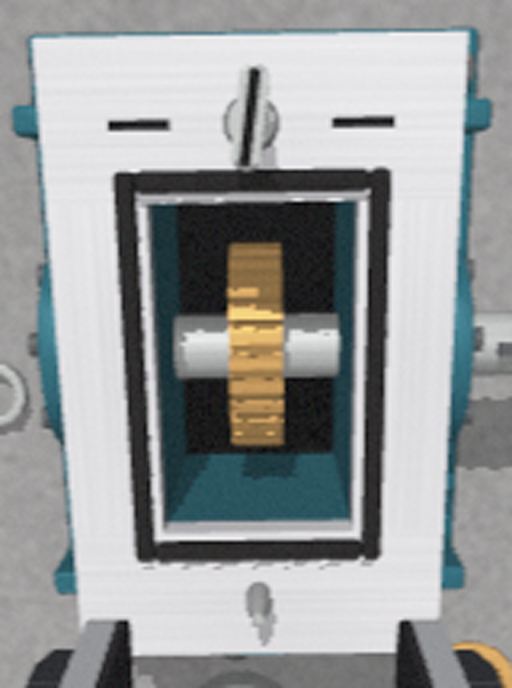

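View pics/c6.png

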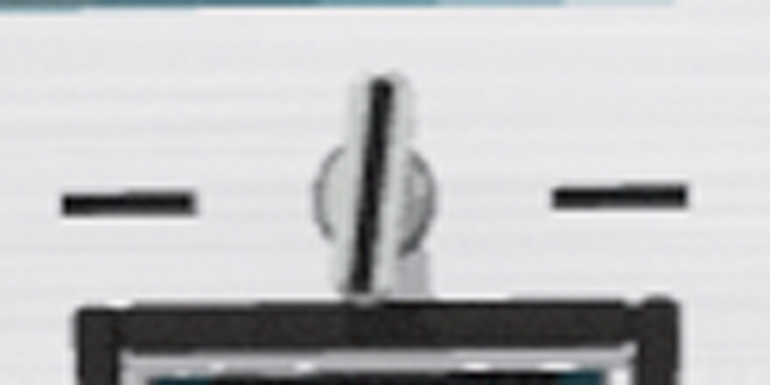

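```bash
python3 - <<'E'
from h import *
c=load('pics/w1.npz')
a,b=[onz(c,190+u/7,50+v/7,.147) for u,v in((381,80),(360,295))]
d=a-b;w=np.degrees(np.arctan2(d[1],d[0]));print(a,b,(a+b)/2,'wing deg',w,'stud',np.radians(w+11.55))
m=(a+b)/2
print(np.array([.5298,.2074])+.082*np.array([np.cos(np.radians(78.45)),np.sin(np.radians(78.45))]))
plan((.5463,.2876,.19),w)
plan((.5463,.2876,.129),w)
E
```

```text
[0.55063642 0.29924639 0.147     ] [0.54207625 0.27382128 0.147     ] [0.54635634 0.28653384 0.147     ] wing deg 71.39256293723113 stud 1.447620813297302
[0.54621829 0.28773953]
t 2.2 tcp [0.5301 0.1875 0.2908] rot [-0.000e+00  7.797e-01  6.261e-01 -6.000e-04] F [ 0.79 -1.18 -0.27] w 0.5286419132183882
curyaw 77.53 dp [ 4.055 -0.228  4.028] len mm 143.0181771353705 ang [-0.009  0.011  1.227] rows>= 2.86036354270741
t 2.2 tcp [0.5301 0.1875 0.2908] rot [-0.000e+00  7.797e-01  6.261e-01 -6.000e-04] F [ 0.79 -1.18 -0.27] w 0.5286419132183882
curyaw 77.53 dp [ 4.058 -0.226  6.468] len mm 190.97873545125762 ang [-0.009  0.011  1.227] rows>= 3.8195747090251526
```

Emit:
{"api": "jog_arm", "payload": {"dp": [[1.5, -0.1, 1.0], [3.0, -0.2, 2.0], [4.05, -0.25, 3.2], [4.05, -0.25, 4.0], [4.05, -0.25, 4.0]], "angular": [[0, 0, 0.4], [0, 0, 0.8], [0, 0, 1.2], [0, 0, 1.2], [0, 0, 1.2]], "claw": [40, 40, 40, 40, 40]}}

```text
t: 2.7
eef_pos: [0.5448, 0.2851, 0.1881]
tool_rot: [0.0, 0.812, 0.584, -0.003]
contact_force: [0.6, 0.3, 0.5]
gripper_width: 0.47
```

```bash
python3 - <<'E'
from h import *
cam('wrist','pics/w2.png')
plan((.5463,.2872,.129),71.4)
E
```

```text
t 2.75 tcp [0.546  0.2852 0.1901] rot [ 5.000e-04  8.122e-01  5.834e-01 -1.900e-03] F [-0.48 -0.98  0.56] w 0.46587873366796717
curyaw 71.37 dp [ 0.089 -0.009  2.444] len mm 61.14006153180805 ang [-0.015  0.041 -0.005] rows>= 1.222801230636161
```

View pics/w2.png

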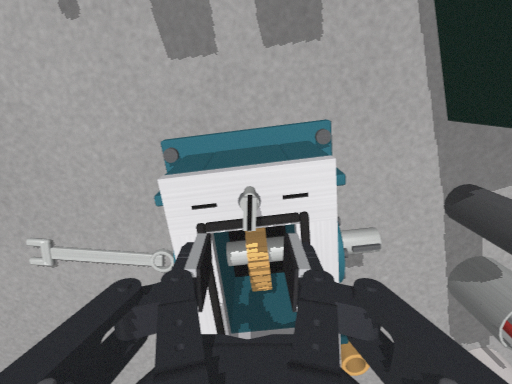

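The wing at (250,208) is midway between the fingers (columns 200 and 298), so I go down and close.

Emit:
{"api": "jog_arm", "payload": {"dp": [[0.08, 0, 1.2], [0.08, 0, 2.2], [0.08, 0, 2.44], [0.08, 0, 2.44], [0.08, 0, 2.44]], "angular": [[0, 0, 0], [0, 0, 0], [0, 0, 0], [0, 0, 0], [0, 0, 0]], "claw": [40, 40, 40, 20, 0], "grip_force": 30}}

```text
t: 3.25
eef_pos: [0.548, 0.2898, 0.1323]
tool_rot: [0.0, 0.812, 0.584, 0.001]
contact_force: [0.0, 1.1, -1.2]
gripper_width: 0.141
```

Emit:
{"api": "jog_arm", "payload": {"dp": [[0, 0, 0], [0, 0, 0], [0, 0, 0], [0, 0, 0], [0, 0, 0]], "angular": [[0, 0, 0], [0, 0, 0], [0, 0, 0], [0, 0, 0], [0, 0, 0]], "claw": [0, 0, 0, 0, 0]}}

```text
t: 3.75
eef_pos: [0.548, 0.29, 0.1324]
tool_rot: [0.001, 0.812, 0.584, 0.001]
contact_force: [-0.7, -1.7, 6.6]
gripper_width: 0.098
```

Emit:
{"api": "jog_arm", "payload": {"dp": [[0, 0, 0], [0, 0, 0], [0, 0, 0], [0, 0, 0], [0, 0, 0]], "angular": [[0, 0, 1.6], [0, 0, 3.2], [0, 0, 4.8], [0, 0, 6.4], [0, 0, 8]], "claw": [0, 0, 0, 0, 0]}}

```text
t: 4.25
eef_pos: [0.5498, 0.2885, 0.1324]
tool_rot: [0.001, 0.963, 0.268, 0.002]
contact_force: [3.8, -4.7, 4.4]
gripper_width: 0.094
```

Emit:
{"api": "jog_arm", "payload": {"dp": [[0, 0, 0], [0, 0, 0], [0, 0, 0], [0, 0, 0], [0, 0, 0]], "angular": [[0, 0, 1.6], [0, 0, 3.2], [0, 0, 4.8], [0, 0, 6.4], [0, 0, 8]], "claw": [0, 0, 0, 0, 0]}}

```text
t: 4.75
eef_pos: [0.5502, 0.2862, 0.1324]
tool_rot: [0.001, 0.997, -0.079, 0.003]
contact_force: [3.8, -10.0, 8.1]
gripper_width: 0.097
```

```bash
python3 - <<'E'
from h import *
plan((.5463,.2872,.129),-11.6);cam('wrist','pics/w3.png')
E
```

```text
t 4.75 tcp [0.5502 0.2862 0.1324] rot [ 0.0015  0.9969 -0.0786  0.0027] F [ 3.76 -9.95  8.09] w 0.09668524620325857
curyaw -9.01 dp [-0.163 -0.015  0.135] len mm 5.3010866301403246 ang [ 0.028 -0.064  0.517] rows>= 0.30369974591469484
```

View pics/w3.png

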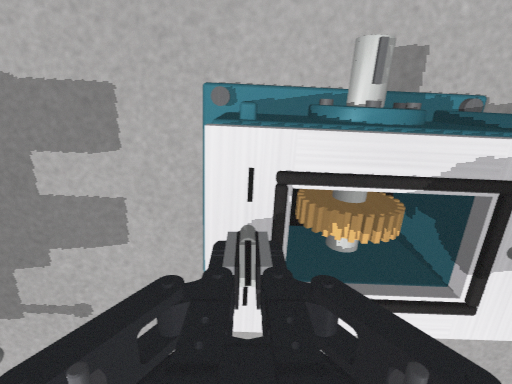

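Emit:
{"api": "jog_arm", "payload": {"dp": [[0, 0, 0], [0, 0, 0], [0, 0, 0], [0, 0, 0], [0, 0, 0]], "angular": [[0, 0, 0.4], [0, 0, 0.4], [0, 0, 0.4], [0, 0, 0.4], [0, 0, 0.4]], "claw": [0, 0, 0, 20, 40]}}

```text
t: 5.3
eef_pos: [0.5469, 0.2906, 0.131]
tool_rot: [-0.001, 0.996, -0.091, 0.0]
contact_force: [-0.1, 0.5, -0.8]
gripper_width: 0.39
```

Emit:
{"api": "jog_arm", "payload": {"dp": [[0, 0, 0], [0, 0, -1.5], [0, 0, -3], [0, 0, -4.5], [0, 0, -4.5]], "angular": [[0, 0, 0], [0, 0, 0], [0, 0, 0], [0, 0, 0], [0, 0, 0]], "claw": [45, 45, 45, 45, 45]}}

```text
t: 5.8
eef_pos: [0.5491, 0.2926, 0.2489]
tool_rot: [-0.003, 0.996, -0.091, 0.004]
contact_force: [0.0, 0.9, 0.8]
gripper_width: 0.527
```

```bash
python3 - <<'E'
from h import *
st();c=cam('wrist','pics/w4.png')
plan((0.44,0.1,.30),40)
E
```

```text
t 5.8 tcp [0.5491 0.2926 0.2489] rot [-0.0033  0.9958 -0.0911  0.0039] F [0.02 0.86 0.83] w 0.5272779021335798
t 5.85 tcp [0.5479 0.2916 0.2459] rot [-0.002   0.9958 -0.0911  0.0023] F [-0.53  0.26 -0.96] w 0.5248330190460496
curyaw -10.45 dp [-2.844  8.312 -2.21 ] len mm 226.47459042121127 ang [ -0.025  -0.067 -10.09 ] rows>= 5.8735444474258385
```

View pics/w4.png

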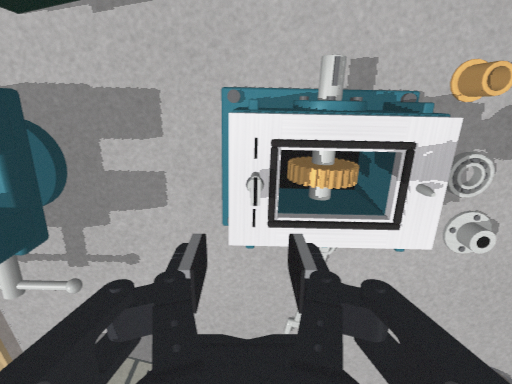

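The slot at (255,190) now lines up with the marks at (256,148) and (254,217). I refine the rim pose from this view and plan the move to the cover.

```bash
python3 - <<'E'
from h import *
c=load('pics/w4.npz');crop(c,225,285,125,240,5,'pics/c7.png')
im=c['pixels'];m=np.zeros(im.shape[:2],np.uint8);m[105:252,222:465]=(im[105:252,222:465].min(2)>200)*255
cs,_=cv2.findContours(m,cv2.RETR_EXTERNAL,cv2.CHAIN_APPROX_NONE);k=cv2.convexHull(max(cs,key=cv2.contourArea))
print(cv2.minAreaRect(np.array([onz(c,u,v,.12)[:2] for u,v in k[:,0]],np.float32)))
E
```

```text
((0.5273443460464478, 0.20717595517635345), (0.21513833105564117, 0.14075523614883423), 78.41348266601562)
```

View pics/c7.png

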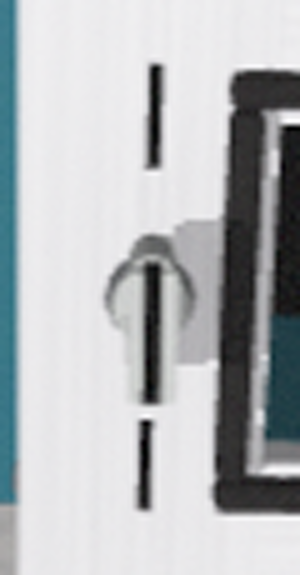

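```bash
python3 - <<'E'
from h import *
plan((0.53,0.03,.26),33)
E
```

```text
t 5.85 tcp [0.5479 0.2916 0.2459] rot [-0.002   0.9958 -0.0911  0.0023] F [-0.53  0.26 -0.96] w 0.5248330190460496
curyaw -10.45 dp [ 1.197 10.419 -0.602] len mm 262.6315087220978 ang [-0.029 -0.065 -8.691] rows>= 5.252630174441956
```

Emit:
{"api": "jog_arm", "payload": {"dp": [[0.2, 1.9, -0.3], [0.4, 3.8, -0.6], [0.7, 5.7, -0.6], [0.9, 7.6, -0.6], [1.1, 9.5, -0.6]], "angular": [[0, 0, -1.6], [0, 0, -3.2], [0, 0, -4.8], [0, 0, -6.4], [0, 0, -8]], "claw": [50, 50, 50, 50, 50]}}

```text
t: 6.35
eef_pos: [0.5297, 0.0527, 0.2566]
tool_rot: [-0.0, 0.967, 0.253, -0.001]
contact_force: [0.5, -0.1, 0.1]
gripper_width: 0.584
```

```bash
python3 - <<'E'
from h import *
plan((0.5217,-0.20,.26),75)
E
```

```text
t 6.35 tcp [0.5297 0.0527 0.2566] rot [-1.000e-04  9.674e-01  2.533e-01 -1.000e-03] F [ 0.48 -0.13  0.08] w 0.5841231146881274
curyaw 29.35 dp [-5.233  8.651 -0.135] len mm 252.8012352362007 ang [-0.017  0.016 -9.13 ] rows>= 5.314171111556711
```

Emit:
{"api": "jog_arm", "payload": {"dp": [[-1.0, 1.7, 0], [-2.0, 3.4, 0], [-3.0, 5.1, 0], [-4.0, 6.8, 0], [-5.2, 8.4, 0]], "angular": [[0, 0, -1.7], [0, 0, -3.4], [0, 0, -5.1], [0, 0, -6.8], [0, 0, -8.5]], "claw": [50, 50, 50, 50, 50]}}

```text
t: 6.85
eef_pos: [0.5211, -0.1708, 0.2565]
tool_rot: [-0.001, 0.829, 0.559, -0.0]
contact_force: [0.4, -0.4, -0.5]
gripper_width: 0.584
```

```bash
python3 - <<'E'
from h import *
plan((0.5217,-0.2475,.24),83.5)
E
```

```text
t 6.85 tcp [ 0.5211 -0.1708  0.2565] rot [-8.000e-04  8.291e-01  5.591e-01 -4.000e-04] F [ 0.44 -0.36 -0.55] w 0.5836056948149423
curyaw 67.99 dp [-2.834  1.174  0.658] len mm 78.43252918950425 ang [-0.02  -0.005 -3.101] rows>= 1.8053242364661726
```

Emit:
{"api": "jog_arm", "payload": {"dp": [[-1.2, 0.5, 0.3], [-2.4, 1.0, 0.6], [-2.8, 1.2, 0.6], [-2.8, 1.2, 0.6], [-2.8, 1.2, 0.6]], "angular": [[0, 0, -1.5], [0, 0, -3], [0, 0, -3], [0, 0, -3], [0, 0, -3]], "claw": [50, 50, 50, 50, 50]}}

```text
t: 7.35
eef_pos: [0.5231, -0.244, 0.2425]
tool_rot: [-0.001, 0.751, 0.66, 0.0]
contact_force: [0.9, 0.8, 0.7]
gripper_width: 0.586
```

```bash
python3 - <<'E'
from h import *
c=cam('wrist','pics/w5.png')
plan((0.5217,-0.2475,.24),83.5)
E
```

```text
t 7.4 tcp [ 0.5233 -0.2435  0.2428] rot [-4.000e-04  7.508e-01  6.605e-01  4.000e-04] F [0.44 0.48 0.89] w 0.5807131734250102
curyaw 82.68 dp [-0.165 -0.043  0.11 ] len mm 5.073834781246892 ang [-0.001 -0.013 -0.164] rows>= 0.10147669562493784
```

View pics/w5.png

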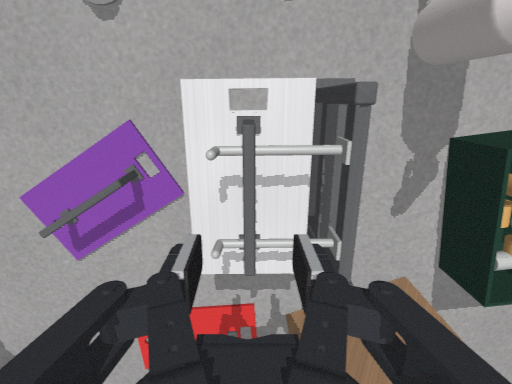

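The silver cover is in view: bar along column 249 from row 118 to 275, slot at (248,98), hooks at rows 151 and 243. The purple plate is off to the left.

```bash
python3 - <<'E'
from h import *
c=load('pics/w5.npz');im=c['pixels'].astype(int)
crop(c,180,320,75,280,2.8,'pics/c8.png')
P=[]
for v in list(range(165,235,5)):
    row=im[v,225:275].mean(1); k=np.where(row<100)[0]+225
    # contiguous run containing 249
    k=[x for x in k if 238<=x<=260]
    P.append([np.mean(k),v,len(k)])
P=np.array(P);print(P[::3])
W=np.array([onz(c,u,v,.171) for u,v,_ in P]);f=np.polyfit(W[:,1],W[:,0],1)
print('x at y=-.2475',np.polyval(f,-.2475),'deg',np.degrees(np.arctan2(1,f[0])))
print('ends',onz(c,249,118,.171),onz(c,249,275,.171))
for u,v in((213,154),(218,249)):print('tip',onz(c,u,v,.177))
for u,v in((182,81),(315,79)):print('plate',onz(c,u,v,.115))
print('slot',onz(c,248,99,.115))
E
```

```text
[[249.1 165.   10. ]
 [248.5 180.   12. ]
 [249.  195.   11. ]
 [249.  210.   11. ]
 [249.  225.   11. ]]
x at y=-.2475 0.5235000768321956 deg 82.740990294073
ends [ 0.53241727 -0.17860249  0.171     ] [ 0.51553098 -0.31005248  0.171     ]
tip [ 0.50297231 -0.20024784  0.177     ]
tip [ 0.49401856 -0.27819295  0.177     ]
plate [ 0.47761393 -0.14303127  0.115     ]
plate [ 0.59415574 -0.15660029  0.115     ]
slot [ 0.53347304 -0.16559562  0.115     ]
```

View pics/c8.png

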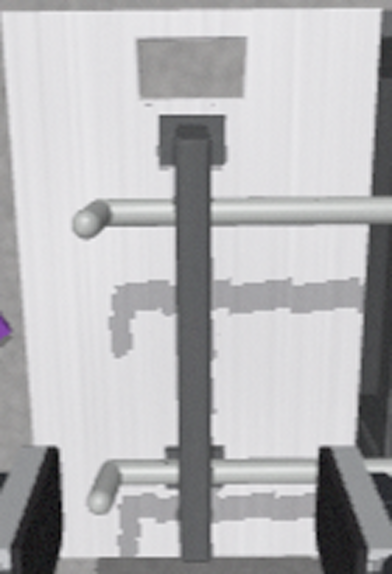

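Emit:
{"api": "jog_arm", "payload": {"dp": [[-0.1, 0, 1.3], [-0.1, 0, 2.6], [-0.1, 0, 3.6], [-0.1, 0, 3.85], [-0.1, 0, 3.85]], "angular": [[0, 0, 0], [0, 0, 0], [0, 0, 0], [0, 0, 0], [0, 0, 0]], "claw": [50, 50, 50, 50, 50], "grip_force": 100}}

```text
t: 7.9
eef_pos: [0.5225, -0.2467, 0.1463]
tool_rot: [-0.001, 0.751, 0.661, -0.0]
contact_force: [0.4, -0.1, 0.3]
gripper_width: 0.585
```

```bash
python3 - <<'E'
from h import *
c=cam('wrist','pics/w6.png');st()
E
```

```text
t 7.95 tcp [ 0.5232 -0.2474  0.1474] rot [2.000e-04 7.508e-01 6.605e-01 3.000e-04] F [ 0.47 -0.13  0.86] w 0.5846126902468752
```

View pics/w6.png

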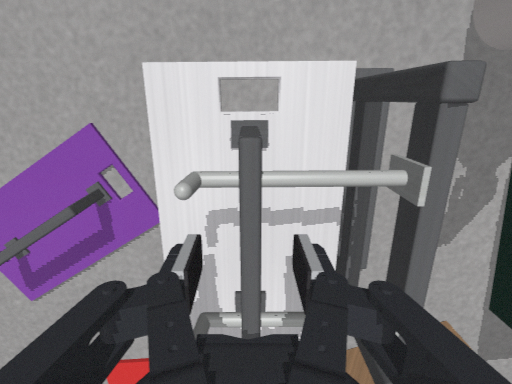

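The bar at column 250 is between the fingers (columns 190 and 302), clear of the hooks. Closing.

Emit:
{"api": "jog_arm", "payload": {"dp": [[0, 0, 0], [0, 0, 0], [0, 0, 0], [0, 0, 0], [0, 0, 0]], "angular": [[0, 0, 0], [0, 0, 0], [0, 0, 0], [0, 0, 0], [0, 0, 0]], "claw": [25, 0, 0, 0, 0], "grip_force": 100}}

```text
t: 8.45
eef_pos: [0.5233, -0.2486, 0.148]
tool_rot: [0.001, 0.751, 0.66, 0.001]
contact_force: [-0.9, 1.1, 5.4]
gripper_width: 0.095
```

Emit:
{"api": "jog_arm", "payload": {"dp": [[0, 0, 0], [0, 0, 0], [0, 0, 0], [0, 0, -0.3], [0, 0, -0.8]], "angular": [[0, 0, 0], [0, 0, 0], [0, 0, 0], [0, 0, 0], [0, 0, 0]], "claw": [0, 0, 0, 0, 0]}}

```text
t: 8.95
eef_pos: [0.5212, -0.248, 0.1661]
tool_rot: [-0.001, 0.751, 0.66, -0.001]
contact_force: [-0.6, -0.3, -3.7]
gripper_width: 0.093
```

```bash
python3 - <<'E'
from h import *
c=cam('wrist','pics/w7.png');st()
E
```

```text
t 9.0 tcp [ 0.5229 -0.2486  0.1689] rot [6.000e-04 7.513e-01 6.600e-01 3.000e-04] F [ 1.97 -1.04 -2.05] w 0.09249917505340241
```

View pics/w7.png

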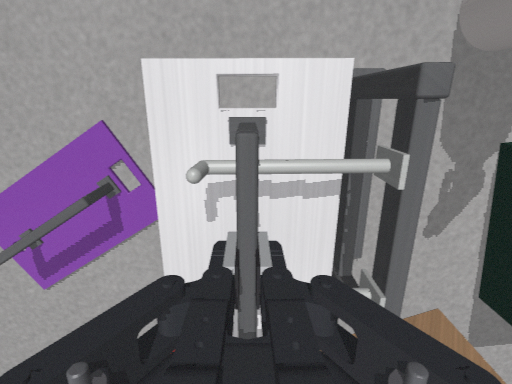

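The cover came up with the gripper. I lift 7 mm more, so the bar clears the tips while the plate stays under the rods, then back off along the hooks.

Emit:
{"api": "jog_arm", "payload": {"dp": [[0, 0, -0.28], [0, 0, -0.28], [0, 0, -0.28], [0, -0.3, -0.28], [0, -0.9, -0.28]], "angular": [[0, 0, 0], [0, 0, 0], [0, 0, 0], [0, 0, 0], [0, 0, 0]], "claw": [0, 0, 0, 0, 0]}}

```text
t: 9.5
eef_pos: [0.5001, -0.2452, 0.1731]
tool_rot: [-0.0, 0.751, 0.66, 0.0]
contact_force: [-0.3, 0.1, -4.2]
gripper_width: 0.091
```

Emit:
{"api": "jog_arm", "payload": {"dp": [[0, -0.8, 0], [0, -1.7, 0], [0, -2.6, 0], [0, -3.5, 0], [0, -4.1, 0]], "angular": [[0, 0, 0], [0, 0, 0], [0, 0, 0], [0, 0, 0], [0, 0, 0]], "claw": [0, 0, 0, 0, 0]}}

```text
t: 10.0
eef_pos: [0.396, -0.232, 0.1731]
tool_rot: [-0.001, 0.751, 0.66, -0.001]
contact_force: [0.6, 0.1, -2.9]
gripper_width: 0.091
```

```bash
python3 - <<'E'
from h import *
c=cam('wrist','pics/w8.png');cam('scene','pics/s8.png');st();plan((0.49,0,.26),78.5)
cv2.imwrite('pics/j8.png',np.vstack([cv2.resize(load(f'pics/{n}8.npz')['pixels'],(400,300)) for n in 'ws']))
E
```

```text
t 10.1 tcp [ 0.3958 -0.2321  0.1732] rot [-0.0009  0.7517  0.6595 -0.0008] F [ 0.12  0.64 -3.78] w 0.08846605983584703
t 10.1 tcp [ 0.3958 -0.2321  0.1732] rot [-0.0009  0.7517  0.6595 -0.0008] F [ 0.12  0.64 -3.78] w 0.08846605983584703
curyaw 82.53 dp [ 9.697  2.52  -3.479] len mm 265.1448527558288 ang [-0.026  0.001  0.806] rows>= 5.302897055116576
```

View pics/j8.png

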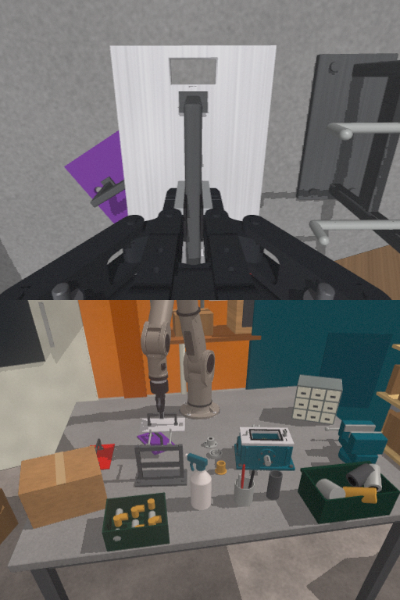

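The cover is off the hooks, level and clear of the tips. I rise and carry it towards the gearbox.

Emit:
{"api": "jog_arm", "payload": {"dp": [[0.3, 0, -1.2], [1.6, 0, -2.4], [3.2, 0.4, -3.3], [5.0, 1.0, -3.5], [6.7, 1.6, -3.5]], "angular": [[0, 0, 0], [0, 0, 0.2], [0, 0, 0.4], [0, 0, 0.6], [0, 0, 0.8]], "claw": [0, 0, 0, 0, 0]}}

```text
t: 10.6
eef_pos: [0.4619, -0.0694, 0.263]
tool_rot: [0.002, 0.774, 0.633, 0.002]
contact_force: [1.0, 0.1, -3.6]
gripper_width: 0.09
```

```bash
python3 - <<'E'
from h import *
plan((0.5297,.2074,.25),78.45)
E
```

```text
t 10.6 tcp [ 0.4619 -0.0694  0.263 ] rot [0.0016 0.7741 0.6331 0.0017] F [ 1.03  0.11 -3.61] w 0.09046595363635358
curyaw 78.55 dp [11.389  0.457  0.528] len mm 285.2679348798343 ang [ 0.053 -0.006  0.021] rows>= 5.705358697596686
```

Emit:
{"api": "jog_arm", "payload": {"dp": [[1.6, 0.1, 0], [3.4, 0.2, 0], [5.2, 0.3, 0], [7.0, 0.4, 0], [8.8, 0.45, 0]], "angular": [[0, 0, 0], [0, 0, 0], [0, 0, 0], [0, 0, 0], [0, 0, 0]], "claw": [0, 0, 0, 0, 0]}}

```text
t: 11.1
eef_pos: [0.5152, 0.1444, 0.2612]
tool_rot: [0.0, 0.774, 0.633, 0.001]
contact_force: [0.3, 0.2, -4.3]
gripper_width: 0.093
```

Emit:
{"api": "jog_arm", "payload": {"dp": [[1.2, 0, 0], [2.2, 0, 0.3], [2.5, 0, 0.5], [2.5, 0, 0.5], [2.5, 0, 0.5]], "angular": [[0, 0, 0], [0, 0, 0], [0, 0, 0], [0, 0, 0], [0, 0, 0]], "claw": [0, 0, 0, 0, 0]}}

```text
t: 11.6
eef_pos: [0.5268, 0.2022, 0.2483]
tool_rot: [0.0, 0.774, 0.633, -0.001]
contact_force: [-0.7, -0.3, -2.4]
gripper_width: 0.093
```

```bash
python3 - <<'E'
from h import *
c=cam('wrist','pics/w9.png');cam('top','pics/t9.png');plan((0.5297,.2074,.25),78.45)
crop(load('pics/t9.npz'),95,210,140,250,5,'pics/c9.png')
E
```

```text
t 11.7 tcp [0.527  0.2018 0.2488] rot [ 4.000e-04  7.745e-01  6.326e-01 -1.000e-04] F [-0.43 -0.95 -3.45] w 0.09495680736651896
curyaw 78.48 dp [ 0.243  0.062 -0.05 ] len mm 6.385945173595953 ang [0.006 0.008 0.006] rows>= 0.12771890347191905
```

View pics/w9.png

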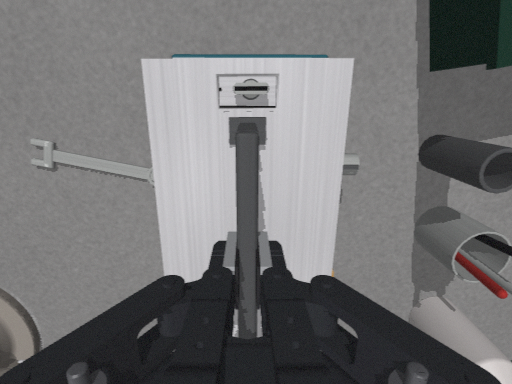

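View pics/c9.png

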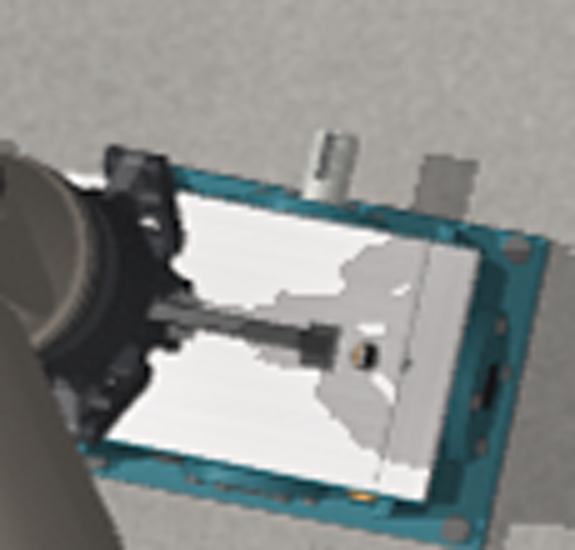

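```bash
python3 - <<'E'
from h import *
c=load('pics/w9.npz');crop(c,205,295,60,125,8,'pics/c10.png')
im=c['pixels'];z=.2163
W=lambda u,v:onz(c,u,v,z)
for n,p in dict(slotTL=(218,73.5),TR=(278,73.5),BR=(276,108),BL=(220,108),pl=(143,58),pr=(353,58)).items():print(n,W(*p).round(4))
print('slot c',np.mean([W(*p) for p in((218,73.5),(278,73.5),(276,108),(220,108))],0))
e=W(353,58)-W(143,58);print('edge yaw',np.degrees(np.arctan2(e[1],e[0])))
t=load('pics/t9.npz');print('hole',onz(t,95+365/5,140+354/5,z))
print('stud top',onz(c,250.5,89,.147))
E
```

```text
slotTL [0.5286 0.2966 0.2163]
TR [0.5618 0.2899 0.2163]
BR [0.5575 0.2716 0.2163]
BL [0.5254 0.2781 0.2163]
pl [0.4895 0.3127 0.2163]
pr [0.604  0.2894 0.2163]
slot c [0.54331936 0.28405168 0.2163    ]
edge yaw -11.501264751151302
hole [0.50969583 0.12156245 0.2163    ]
stud top [0.54601855 0.28655723 0.147     ]
```

View pics/c10.png

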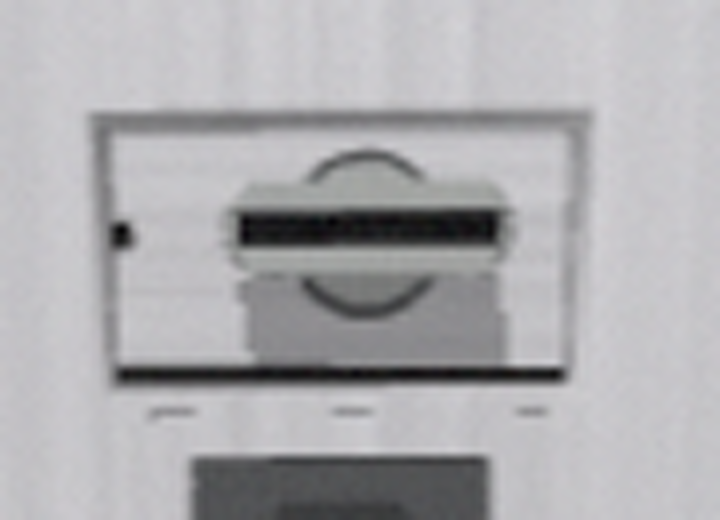

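Emit:
{"api": "jog_arm", "payload": {"dp": [[0.14, 0.085, 0.8], [0.14, 0.085, 1.6], [0.14, 0.085, 2.1], [0.14, 0.085, 2.2], [0.14, 0.085, 2.2]], "angular": [[0, 0, 0], [0, 0, 0], [0, 0, 0], [0, 0, 0], [0, 0, 0]], "claw": [0, 0, 0, 0, 0]}}

```text
t: 12.2
eef_pos: [0.5295, 0.2059, 0.1937]
tool_rot: [0.0, 0.774, 0.633, -0.0]
contact_force: [0.6, 0.7, -3.1]
gripper_width: 0.092
```

```bash
python3 - <<'E'
from h import *
c=cam('wrist','pics/w10.png');t=cam('top','pics/t10.png');s=cam('scene','pics/s10.png');st()
crop(c,205,295,60,125,7,'pics/c11.png');crop(t,145,195,180,230,8,'pics/c12.png');crop(s,295,385,145,225,7,'pics/c13.png')
E
```

```text
t 12.35 tcp [0.53   0.2066 0.1947] rot [3.000e-04 7.739e-01 6.333e-01 9.000e-04] F [-0.29  0.9  -3.85] w 0.08932260074057381
```

View pics/c11.png

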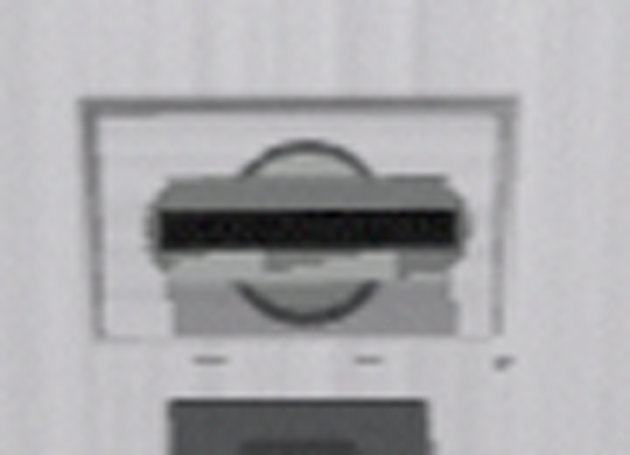

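View pics/c12.png

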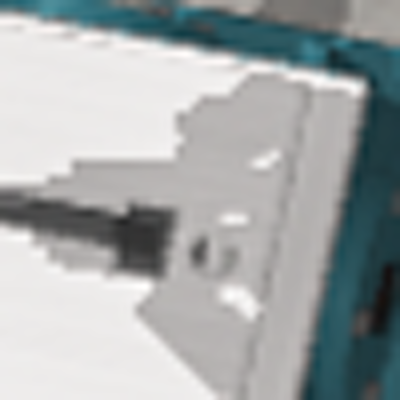

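View pics/c13.png

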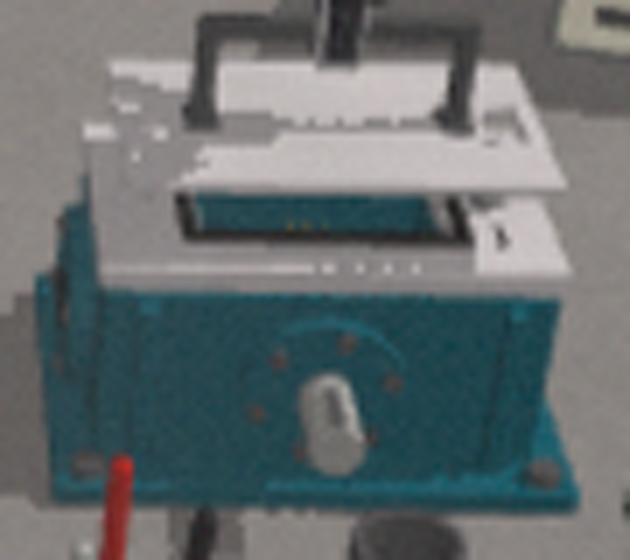

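```bash
python3 - <<'E'
from h import *
c=load('pics/w10.npz');t=load('pics/t10.npz');zt=.1947-.0325
w=lambda u,v,z:onz(c,205+u/7,60+v/7,z);T=lambda u,v,z:onz(t,145+u/8,180+v/8,z)
sl=np.mean([w(*p,zt) for p in((80,98),(517,98),(502,337),(98,337))],0)
stu=np.mean([w(*p,.147) for p in((160,230),(458,228))],0)
print('slot',sl,'stud',stu,'d',stu-sl)
b=w(458,228,.147)-w(160,230,.147);print('stud deg',np.degrees(np.arctan2(b[1],b[0])))
e=w(517,98,zt)-w(80,98,zt);print('slot deg',np.degrees(np.arctan2(e[1],e[0])))
h=T(214,255,zt);p=T(203,248,.141);print('hole',h,'pin',p,p-h)
yaw=np.radians(78.5);
for d in(stu-sl,p-h):print('dp x,y',(d[0]*np.cos(yaw)+d[1]*np.sin(yaw))/.025,(d[0]*np.sin(yaw)-d[1]*np.cos(yaw))/.025)
E
```

```text
slot [0.54586763 0.28760645 0.1622    ] stud [0.54664645 0.28695582 0.147     ] d [ 0.00077883 -0.00065063 -0.0152    ]
stud deg -11.114490596653757
slot deg -11.48101164165727
hole [0.51159201 0.1254832  0.1622    ] pin [0.51572064 0.13428543 0.141     ] [ 0.00412864  0.00880223 -0.0212    ]
dp x,y -0.01929190182100908 0.03571630846372584
dp x,y 0.37794559341374395 0.09163480858337412
```

```bash
python3 - <<'E'
from h import *
t=load('pics/t10.npz')
for p in((.5134,.127,.142),(.5134,.127,.131),(.5134,.127,.12)):print((proj(t,p)-[145,180])*8)
print('hole ctr expected',(proj(t,(.5459-.164*.2,.2876-.164*.98,.1622))-[145,180])*8)
crop(t,162,180,202,220,24,'pics/c14.png')
E
```

```text
[224.28051597 254.62355815]
[232.1254583  257.36931547]
[239.80154167 260.05597157]
hole ctr expected [209.76678247 250.34967722]
```

View pics/c14.png

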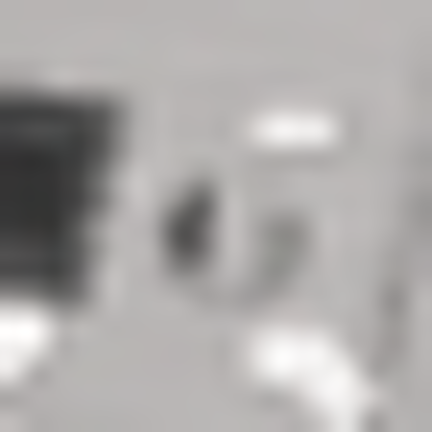

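Emit:
{"api": "jog_arm", "payload": {"dp": [[0.06, 0.04, 0.2], [0.06, 0.04, 0.4], [0.06, 0.04, 0.6], [0.06, 0.04, 0.8], [0.06, 0.04, 0.8]], "angular": [[0, 0, 0], [0, 0, 0], [0, 0, 0], [0, 0, 0], [0, 0, 0]], "claw": [0, 0, 0, 0, 0]}}

```text
t: 12.85
eef_pos: [0.53, 0.2073, 0.1725]
tool_rot: [-0.0, 0.774, 0.633, -0.001]
contact_force: [-0.3, -0.4, -3.6]
gripper_width: 0.093
```

```bash
python3 - <<'E'
from h import *
st();c=cam('wrist','pics/w11.png');t=cam('top','pics/t11.png');st()
a=cv2.resize(c['pixels'][65:120,205:295],None,fx=5,fy=5,interpolation=2);b=cv2.resize(t['pixels'][202:220,162:180],(275,275),interpolation=2)
cv2.imwrite('pics/c15.png',np.hstack([a,b]))
E
```

```text
t 12.85 tcp [0.53   0.2073 0.1725] rot [-2.000e-04  7.738e-01  6.335e-01 -8.000e-04] F [-0.34 -0.36 -3.59] w 0.0934487492882586
t 12.95 tcp [0.5305 0.2076 0.1733] rot [-1.000e-04  7.738e-01  6.334e-01 -2.000e-04] F [-0.94  0.08 -3.58] w 0.09151065725140928
```

View pics/c15.png

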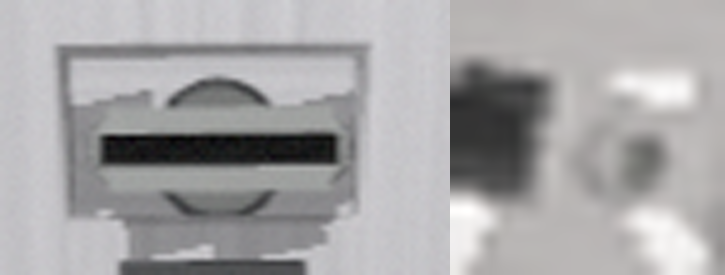

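The wing is entering the slot with even margins, and the force equals the weight only. I go on slowly.

Emit:
{"api": "jog_arm", "payload": {"dp": [[0, 0.02, 0.1], [0, 0.02, 0.2], [0, 0.02, 0.3], [0, 0.02, 0.4], [0, 0.02, 0.4]], "angular": [[0, 0, 0], [0, 0, 0], [0, 0, 0], [0, 0, 0], [0, 0, 0]], "claw": [0, 0, 0, 0, 0]}}

```text
t: 13.45
eef_pos: [0.531, 0.2075, 0.1632]
tool_rot: [-0.0, 0.774, 0.633, -0.0]
contact_force: [0.0, 0.8, -3.2]
gripper_width: 0.086
```

Emit:
{"api": "jog_arm", "payload": {"dp": [[0, 0, 0.06], [0, 0, 0.12], [0, 0, 0.16], [0, 0, 0.16], [0, 0, 0.16]], "angular": [[0, 0, 0], [0, 0, 0], [0, 0, 0], [0, 0, 0], [0, 0, 0]], "claw": [0, 0, 0, 0, 0]}}

```text
t: 13.95
eef_pos: [0.5312, 0.2076, 0.16]
tool_rot: [0.0, 0.774, 0.633, 0.0]
contact_force: [-2.5, -2.2, 4.3]
gripper_width: 0.093
```

```bash
python3 - <<'E'
from h import *
st();c=cam('wrist','pics/w12.png');t=cam('top','pics/t12.png');s=cam('scene','pics/s12.png');st()
a=cv2.resize(c['pixels'][65:120,205:295],None,fx=5,fy=5,interpolation=2);b=cv2.resize(t['pixels'][202:220,162:180],(275,275),interpolation=2)
cv2.imwrite('pics/c16.png',np.hstack([a,b]));crop(s,295,385,145,225,7,'pics/c17.png')
E
```

```text
t 13.95 tcp [0.5312 0.2076 0.16  ] rot [2.000e-04 7.738e-01 6.334e-01 2.000e-04] F [-2.48 -2.2   4.28] w 0.09275088491960129
t 14.1 tcp [0.5313 0.2076 0.1599] rot [1.000e-04 7.738e-01 6.334e-01 2.000e-04] F [-2.42 -1.57  4.07] w 0.09737863020958445
```

View pics/c16.png

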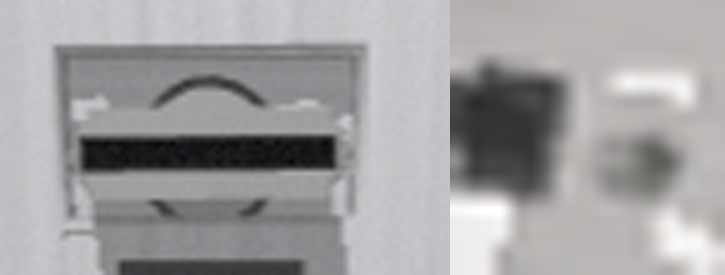

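View pics/c17.png

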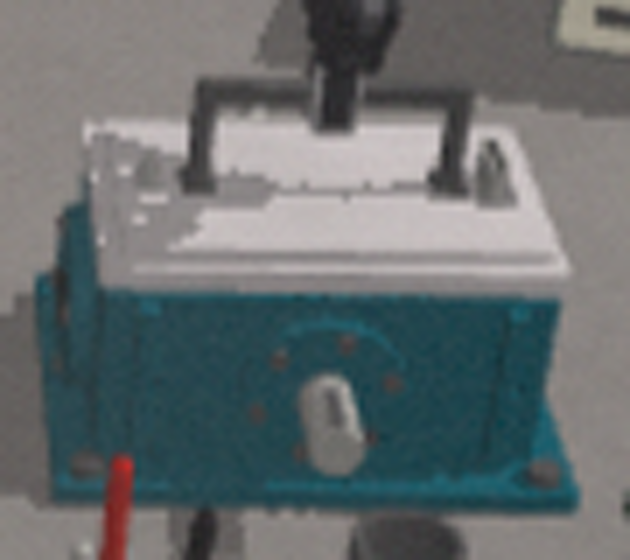

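The cover is over the stud and pin and on the seal; net force is about 7.7 N. There is a small sideways load, which I relieve before pressing on.

Emit:
{"api": "jog_arm", "payload": {"dp": [[-0.03, -0.04, 0], [-0.03, -0.04, 0.04], [-0.03, -0.04, 0.08], [-0.03, -0.04, 0.1], [-0.03, -0.04, 0.1]], "angular": [[0, 0, 0], [0, 0, 0], [0, 0, 0], [0, 0, 0], [0, 0, 0]], "claw": [0, 0, 0, 0, 0]}}

```text
t: 14.6
eef_pos: [0.5313, 0.2076, 0.1582]
tool_rot: [0.0, 0.774, 0.633, 0.001]
contact_force: [-0.6, -0.8, 9.5]
gripper_width: 0.093
```

Emit:
{"api": "jog_arm", "payload": {"dp": [[0, 0, 0.02], [0, 0, 0.04], [0, 0, 0.04], [0, 0, 0.04], [0, 0, 0.04]], "angular": [[0, 0, 0], [0, 0, 0], [0, 0, 0], [0, 0, 0], [0, 0, 0]], "claw": [0, 0, 0, 0, 0]}}

```text
t: 15.1
eef_pos: [0.5313, 0.2076, 0.1581]
tool_rot: [0.001, 0.774, 0.633, 0.002]
contact_force: [-2.3, -2.2, 15.4]
gripper_width: 0.086
```

The force rose 6 N with no more travel, so the cover looks flush. One last visual check.

```bash
python3 - <<'E'
from h import *
c=cam('wrist','pics/w13.png');t=cam('top','pics/t13.png');s=cam('scene','pics/s13.png');o=st()
M=R.from_quat(np.array(o['tool_rot'])[[1,2,3,0]]).as_matrix();print('tool tilt',np.arccos(-M[2,2]),'yaw',np.degrees(np.arctan2(M[1,0],M[0,0])))
crop(s,295,385,145,225,6,'pics/c18.png');crop(c,140,360,30,250,2.5,'pics/c19.png')
w=lambda u,v:onz(c,u,v,.125)
E
```

```text
t 15.25 tcp [0.5312 0.2076 0.1581] rot [7.000e-04 7.739e-01 6.333e-01 1.500e-03] F [-2.25 -2.5  16.63] w 0.09327424602135623
tool tilt 0.0033067474318561694 yaw 78.59449400882488
```

View pics/c18.png

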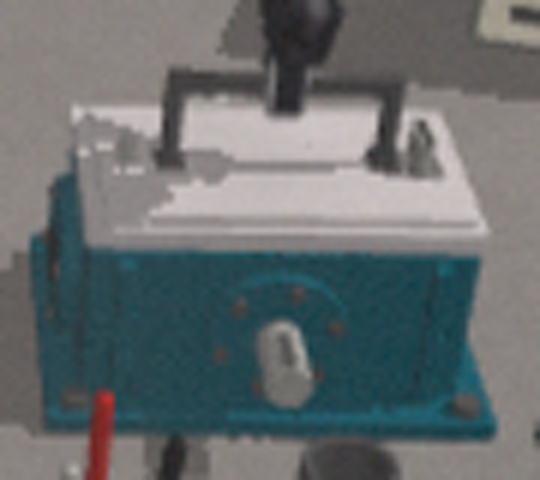

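View pics/c19.png

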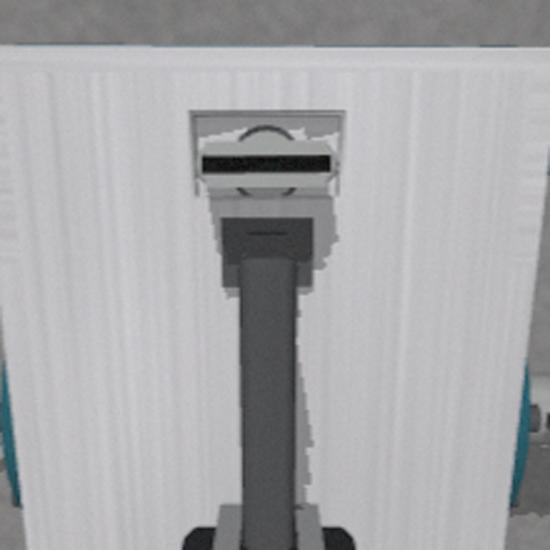

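View pics/t13.png

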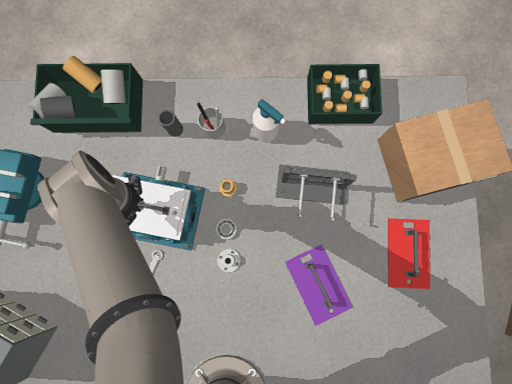

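The cover lies flush with the wing through its slot. The push is steady at about 16 N, and the bench things look unmoved in the top view. I hand in.

```bash
python3 - <<'E'
from h import *
st();print(hand_in())
E
```

```text
t 15.25 tcp [0.5312 0.2076 0.1581] rot [7.000e-04 7.739e-01 6.333e-01 1.500e-03] F [-2.25 -2.5  16.63] w 0.09327424602135623
the job is handed in; nothing more can be done
None
```

I turned the wing stud from about 1.45 rad into line with its marks and lifted the cover off the hooks by its handle. I then lowered it over the stud and pin and pressed it down, and handed it in at 15.25 s while still holding it. No verdict was reported.

- **Push and fit:** The arm was pushing down with about 16 N. The last 6 N brought no further travel, so I take the cover to be flush on the rim. In the pictures it lies level on the rim with the wing through the slot.
- **Tilt and turn:** The tool was tilted 0.003 rad and turned within 0.01 rad of the rim.
- **Stud:** Its slot read about -11.1°, against -11.55° for the gearbox, while the cover was being lowered.
- **Other things on the bench:** They look unmoved in the top view.
- **Disagreement:** Before lowering, the top camera put the pin hole about 3 mm further along the cover's length than the wrist camera's stud and slot view did. I set the cover between the two and it went down freely.
- **Side load:** About 3 N of sideways force remained at the end.

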